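# Hang the crown basket to drip-dry over its beaker

## Robot

A 6-joint arm with a two-finger parallel gripper is mounted at the origin on the work surface. World frame = base frame: x ahead of the robot, y to its left, z up, the work surface at z = 0. Lengths are in m, angles in rad, forces in N, time in s.
With the tool pointing down it reaches from about 0.375 to 0.975 m from the base axis. Payload 3.8 kg.
Tool frame: the origin (TCP) lies midway between the tips of the shut fingers; the grasp point (between the pads) lies 19 mm behind it; z points along the fingers, y is the line along which they close (so a half turn about z gives the same grasp; the last joint's range is limited). The gripper opens to 85 mm and grips with 20 to 120 N. Pads are 22 mm wide; open, the fingers measure 114 mm over their backs; the gripper's body (76 mm by 85 mm) begins 54 mm behind the grasp point. The pads swing forward as they close: fully open they stand 13 mm farther back than shut.
Start: joints at [-1.342, 0.264, 1.604, -0, 1.274, -0.037], TCP at [0.177, -0.651, 0.231] pointing down, gripper open.
Joint ranges: [-2.63, 2.63], [-0.94, 2.18], [0.31, 2.57], [-1.31, 4.45], [0, 2.66], [-2.55, 2.55]. Speed limits (rad/s): [2.57, 2.57, 3.14, 3.14, 3.14, 3.14].

## Interface

Orientations are given as a rotation vector (axis times angle).
In Python, from workcell import * gives the robot as it stands. The module is installed in compiled form; this text tells all that it offers.
- The arm moves only by the tool apply_moves, never from a script. Its arguments are lists of equal length, an entry for each row: "fingers": the opening, from 0 (shut) to 1 (fully open); "travel": the shift along the tool's x, y, z normalised to -1 to 1, where 1 is 0.05 m, a list of three; "rotation": the turn, a rotation vector about the tool's x, y, z normalised to -1 to 1, where 1 is 6 degrees, a list of three. In form: {"fingers": [fingers, ...], "travel": [[dx, dy, dz], ...], "rotation": [[ax, ay, az], ...]}. A call has 1 to 12 rows; each row shifts and turns the commanded pose from where the row before left it, along the tool's axes as they then stand; what a row does not reach is not made up. A row lasts 1/10 s, in which the tool goes at most 50 mm and 8.59 degrees, less where a joint would pass 70% of its speed; a pose out of reach is approached as far as the arm can. A call with a number of a shift or a turn outside -1 to 1 is refused whole. A call with a gripper value outside its range is refused whole. The fingers move at their own pace and stop on an object; "newtons" is the grip in N (left out, the last holds). Time passes only in rows, so rows that do not move let the fingers close. It gives the time, the measured TCP pose, the force, the opening and the grip force at its end, in the units of the state.
- read_state(): the state, without advancing time (a new reading comes with each control period).
- read_camera(name): name is "scene" or "top"; returns a dict with "image" (400x640x3 uint8, red, green, blue), "fx", "fy", "cx", "cy" (pixels), "k1" (the pictures are not rectified: a ray, as slopes to the right and down, at radius r is drawn at 1 + k1 r^2 times it, then the intrinsics apply), "extrinsics" (4x4, takes a point from world to camera coordinates). Camera axes: x right, y down, z forward; pixel columns grow to the right and rows downward; lengths in m; the calibration is good to about 2 mm. A picture is of the moment at which its call begins. There is no depth.
- finish_job(): hands the job in; it is judged then, once.
Trained networks look in the newest picture that a camera, given by its name, has taken for a name from the list of things; names that differ only in an ending like _2 or _b are one class to them, and where a whole thing is asked for, a point or a joint stands for the part that bears it (a point fixed in the world has none). Each returns a list of dicts, best first, with "p" (0 to 1); they miss things now and then, are a little off and sometimes report something else, mostly with a low value. They report only what shows in the picture. A call takes as long as a camera call. They do not tell look-alikes from the thing itself.
- regions_of(camera, name): "mask" (400x640 bool, what is visible of it) and "bbox" ([left, top, width, height] in pixels, round what is visible of it).
- tip_of(camera, name): "location" ([column, row] in pixels: a listed point, or the origin of a listed thing).
The state is a dict: "time": time; "q": joint angles; "joint_vel": joint speeds; "joint_torque": joint torques, N m; "tool_pos": TCP position; "tcp_rot": TCP orientation; "wrist_force": force on the tool from outside, world axes, zero at the start; "torque": the same for the moment, N m; "width": opening from 0.0 (shut) to 1.0 (fully open); "grip_force": force on a finger pad.
Only numpy, scipy, OpenCV 4.12 (cv2) and the standard library are available. Lean on these libraries where they do the work, as an engineer would, in place of code of your own. Each camera call takes 0.05 s, during which the arm holds its last target. There are 200 camera calls.

## Task

Get the rinsed crowns ready to drip-dry: stand the blue beaker upright on the dark disc of the grey drip tray, centred right under the hook, and hang the steel basket level by its red handle over both prongs of the hook above it. Keep the beaker upright all along, and leave the bottle, the jar and the plaster jaw model standing where they are.

Things in the scene. Friction and masses are not known exactly. Their poses are not given: they have to be found in the camera images.
- stand: Fixed drip stand; origin on the table straight below the hook's seat; -x is its open front (towards the robot), where the hook points. Grey tray, floor 10 mm high, x -70..95, y -85..85 mm, rims 18 mm high, 5 thick at both sides and back, none in front. Post radius 8 at x = 75 mm, 283 high; head plate 75 wide (y), front at x = 62 mm, z 257..283. For the prongs see hook_seat.
- hook_seat (a point): Midway between the two prongs, at the lowest place of their top line, 260 mm above the stand's origin; axes as the stand's. Prongs: round steel bars, radius 3.5 mm, at y = -27 and 27 mm. Their top line is 7 mm above this point at the plate (x = 62), 0 at x = 0, 3.5 mm at x = -18, then turns up to tips at x = -29 mm, topmost 22 mm above. The basket's red bar rests here, along y.
- drip_spot (a point): Centre of the dark disc (radius 42 mm, flush) on the tray floor, 10 mm above the stand's origin, straight under hook_seat; axes as the stand's.
- basket: Loose steel wire basket, four crowns fixed inside, about 0.22 kg. Origin: centre of its underside, z up. Tray part 78 (x) by 112 (y) by 42 mm high. Stiff upright handle in the plane x = 0: wire legs, radius 3 mm, at y = -56 and 56 mm up to z = 100, slanting in to y = -46 and 46 at z = 120 mm, joined by a straight red bar of radius 5 mm along y.
- basket_grip (a point): Middle of the axis of the basket's red handle bar, 120 mm above the basket's origin; axes as the basket's (bar along y).
- beaker: Loose round blue plastic beaker, open on top, straight sided, outer diameter 58 mm, wall 3 mm, 80 mm high, about 0.1 kg. Origin at the centre of its underside, z up. Stands upright on the table.
- bottle: Bystander: amber bottle, diameter 44 mm, 135 mm high, standing upright. Origin at the centre of its underside, z up.
- jar: Bystander: green jar with white cap, diameter 56 mm, 65 mm high, standing upright. Origin at the centre of its underside, z up.
- model: Bystander: cream plaster jaw model, 55 mm (x) by 64 mm (y), 33 mm high, between the robot and the stand. Origin at the centre of its underside, z up.
Not all that is in view belongs to the job. Of the things that look like the basket, the middle-sized one is meant.

How it is judged:
By the outcome, as a careful person would: the job done as asked, in the order asked, and still so for the second after the job is handed in, with the robot touching nothing.
It also fails if it takes over 72 s, if anything falls off the work surface, if the arm or the gripper's body presses on something with over 40 N, if the wrist force passes 120 N, or if a joint passes its speed limit or range.

## Working session

There is one attempt and no reset: what is moved stays moved. The work goes in short steps, Python scripts to look and compute and a tool call to move; the robot and the scene stay as the last step left them, time stands still between calls to the robot, and variables do not carry over. Pictures are saved under pics/ and viewed, at most 10 in all, crops included, and the job is handed in when it is done.

Besides the shell and the picture viewer there is one more tool, called after "Call:" as name(argument=value, ...), one argument or row to a line, values as JSON. apply_moves: Moves the arm, as the interface text tells. Scaled input: -1 to 1 covers 0.05 m each way for a shift and 6 degrees each way for a turn. Its arguments: {"type":"object","properties":{"fingers":{"type":"array","items":{"type":"number"}},"travel":{"type":"array","items":{"type":"array","items":{"type":"number"}}},"rotation":{"type":"array","items":{"type":"array","items":{"type":"number"}}},"newtons":{"type":"number"}},"required":["fingers","travel","rotation"]}

```bash
mkdir -p pics; cat > h.py <<'E'
from workcell import *
import numpy as np, cv2
from scipy.spatial.transform import Rotation as R
def snap(n,f=None):
    c=read_camera(n)
    if f: cv2.imwrite('pics/'+f,cv2.cvtColor(c['image'],cv2.COLOR_RGB2BGR))
    return c
def ray(c,uv):
    K=np.array([[c['fx'],0,c['cx']],[0,c['fy'],c['cy']],[0,0,1.]])
    p=cv2.undistortPoints(np.array([[uv]],float),K,np.array([c['k1'],0,0,0.]))[0,0]
    T=np.array(c['extrinsics']);Rm=T[:3,:3];o=-Rm.T@T[:3,3]
    d=Rm.T@np.array([p[0],p[1],1]);return o,d/np.linalg.norm(d)
def tri(rs):
    A=sum(np.eye(3)-np.outer(d,d) for o,d in rs);b=sum((np.eye(3)-np.outer(d,d))@o for o,d in rs)
    p=np.linalg.solve(A,b);return p,max(np.linalg.norm((np.eye(3)-np.outer(d,d))@(p-o)) for o,d in rs)
def onz(r,z): o,d=r;return o+d*(z-o[2])/d[2]
def proj(c,P):
    T=np.array(c['extrinsics']);K=np.array([[c['fx'],0,c['cx']],[0,c['fy'],c['cy']],[0,0,1.]])
    return cv2.projectPoints(np.atleast_2d(P).astype(float),cv2.Rodrigues(T[:3,:3])[0],T[:3,3],K,np.array([c['k1'],0,0,0.]))[0][:,0]
E
python3 - <<'E'
from h import *
np.set_printoptions(precision=4,suppress=True)
C={}
for n in('scene','top'):
    c=C[n]=snap(n,n+'0.png');T=np.array(c['extrinsics']);print(n,c['fx'],c['k1'],-T[:3,:3].T@T[:3,3],T[2,:3])
    for t in['stand','hook_seat','drip_spot','basket','basket_grip','beaker','bottle','jar','model']:
        L=tip_of(n,t)
        print(t,[(np.round(x['location'],1).tolist(),round(x['p'],2)) for x in L[:4]])
    for t in['basket','beaker']:
        print(t,[(np.round(x['bbox']).tolist(),round(x['p'],2)) for x in regions_of(n,t)[:4]])
print(read_state())
E
```

```text
scene 406.12453560127557 -0.003426418654281846 [ 1.0504 -0.0606  1.0519] [-0.48    0.0716 -0.8743]
stand [([337.1, 222.2], 0.7)]
hook_seat [([343.1, 177.3], 0.78), ([384.2, 164.4], 0.61)]
drip_spot [([338.0, 223.9], 0.6)]
basket [([426.8, 146.8], 0.94), ([415.8, 212.7], 0.81), ([444.6, 260.7], 0.66)]
basket_grip [([441.7, 107.3], 0.83), ([429.4, 192.0], 0.78), ([457.0, 246.4], 0.74)]
beaker [([206.4, 243.6], 0.73)]
bottle [([214.1, 188.2], 0.94)]
jar [([381.4, 165.1], 0.62)]
model [([324.9, 170.1], 0.88), ([415.8, 212.6], 0.45)]
basket [([397.0, 189.0, 50.0, 37.0], 0.89), ([433.0, 238.0, 28.0, 41.0], 0.87), ([373.0, 144.0, 22.0, 26.0], 0.75), ([396.0, 95.0, 69.0, 79.0], 0.61)]
beaker [([190.0, 224.0, 24.0, 30.0], 0.63)]
top 374.6728056989174 -0.0828735576272597 [0.4166 0.0183 1.1519] [ 0.1419  0.0142 -0.9898]
stand [([307.6, 202.0], 0.58)]
hook_seat [([303.7, 187.7], 0.7)]
drip_spot [([308.7, 202.1], 0.65), ([309.9, 262.5], 0.5), ([417.6, 257.4], 0.19)]
basket [([195.7, 276.9], 0.94), ([226.1, 153.3], 0.94), ([231.3, 205.3], 0.68)]
basket_grip [([221.8, 196.6], 0.9), ([178.6, 280.4], 0.56)]
beaker [([430.1, 199.6], 0.65)]
bottle [([414.9, 260.1], 0.55)]
jar [([248.9, 261.0], 0.54)]
model [([313.6, 261.2], 0.71)]
basket [([207.0, 187.0, 49.0, 33.0], 0.86), ([161.0, 246.0, 65.0, 70.0], 0.83), ([210.0, 136.0, 30.0, 37.0], 0.59)]
beaker [([421.0, 187.0, 21.0, 26.0], 0.91)]
{'time': 1.2, 'q': array([-1.3419,  0.2639,  1.604 ,  0.    ,  1.2737, -0.0369]), 'joint_vel': array([ 0.0018, -0.0011,  0.0006, -0.0008, -0.0003, -0.0002]), 'joint_torque': array([  0.0002, -51.5073, -36.7722,  -0.0002,   0.001 ,  -0.    ]), 'tool_pos': array([ 0.1773, -0.6513,  0.2313]), 'tcp_rot': array([3.1138, 0.4163, 0.    ]), 'wrist_force': array([-0.1868,  0.0065,  0.0668]), 'torque': array([-0.0319,  0.0633,  0.0229]), 'grip_force': 0.0, 'width': 1.0000893280546876}
```

View both.

View pics/scene0.png

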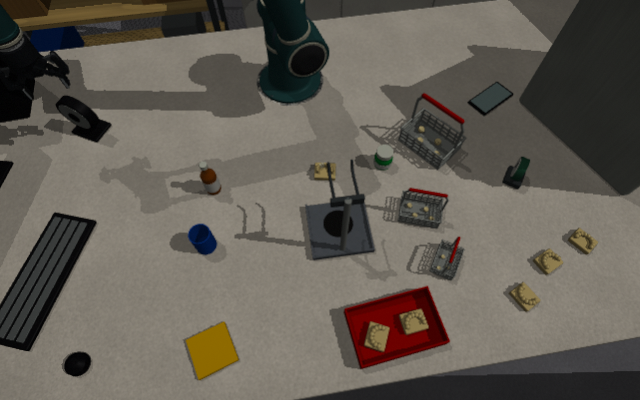

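View pics/top0.png

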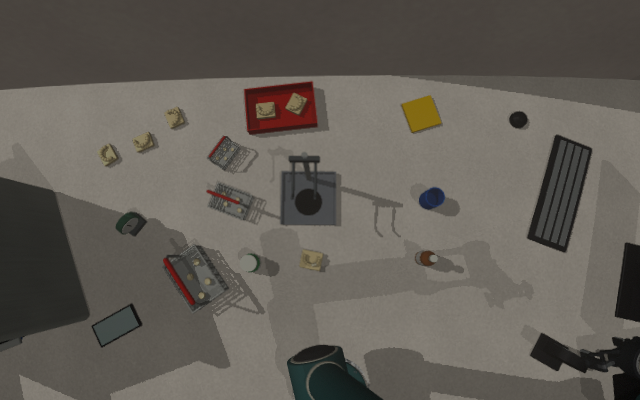

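Scene view shows the middle-sized basket at (420,208), bar at (428,192). The hook and tray sit at (338,225), beaker at (202,239), jar at (384,160) and model at (325,170). The top view agrees: basket at (235,202), disc at (308,202), beaker at (431,198). The large basket at (430,130) and the small one at (445,260) are look-alikes.

```bash
cat >> h.py <<'E'
from scipy.optimize import least_squares
def mask(c,kind,box):
    im=c['image'].astype(int);r,g,b=im[...,0],im[...,1],im[...,2]
    m={'red':(r>80)&(r>2.2*g)&(r>2.2*b),'blue':(b>1.5*r)&(b>1.5*g)&(b>40)}[kind]
    k=np.zeros(m.shape,bool);x,y,w,h=box;k[y:y+h,x:x+w]=1
    m=(m&k).astype(np.uint8);n,l,s,_=cv2.connectedComponentsWithStats(m)
    return l==1+np.argmax(s[1:,4])
def hullmom(c,P):
    h=cv2.convexHull(proj(c,P).astype(np.float32));m=cv2.moments(h)
    return np.array([m['m10']/m['m00'],m['m01']/m['m00']]),np.array([m['mu20'],m['mu11'],m['mu02']])/m['m00'],m['m00']
def maskmom(m):
    y,x=np.nonzero(m);return np.array([x.mean(),y.mean()]),np.cov(np.array([x,y]))[[0,0,1],[0,1,1]],len(x)
t=np.linspace(0,2*np.pi,48,endpoint=False)
def cyl(x,y,z,r,h): return np.vstack([np.c_[x+r*np.cos(t),y+r*np.sin(t),0*t+zz] for zz in(z,z+h)])
def bar(p,yaw,half,r):
    a=np.array([-np.sin(yaw),np.cos(yaw),0]);u=np.array([np.cos(yaw),np.sin(yaw),0]);w=np.array([0,0,1.])
    return np.vstack([p+s*a+r*(np.cos(q)*u+np.sin(q)*w) for s in(-half,half) for q in t])
E
cat > m.py <<'E'
from h import *
np.set_printoptions(precision=4,suppress=True)
C={n:snap(n) for n in('scene','top')}
B={n:mask(C[n],'blue',b) for n,b in dict(scene=(180,210,50,55),top=(405,175,50,45)).items()}
def f(p): return np.concatenate([hullmom(C[n],cyl(p[0],p[1],p[2],.029,.08))[0]-maskmom(B[n])[0] for n in C])
s=least_squares(f,[.45,-.3,0]);print('beaker',s.x,s.fun,[(maskmom(B[n])[2],hullmom(C[n],cyl(*s.x,.029,.08))[2]) for n in C])
D={n:mask(C[n],'red',b) for n,b in dict(scene=(398,183,60,25),top=(200,184,50,25)).items()}
def g(p):
    o=[]
    for n in C:
        a,b=hullmom(C[n],bar(p[:3],p[3],.046,.005)),maskmom(D[n]);o+=list(a[0]-b[0]);
        o+=[.3*np.sin(.5*np.arctan2(2*q[1][1],q[1][0]-q[1][2])-.5*np.arctan2(2*b[1][1],b[1][0]-b[1][2]))*30 for q in [a]]
    return o
for y0 in(-.3,.3):
    s=least_squares(g,[.5,.25,.12,y0]);print('bar',s.x,s.fun,[(maskmom(D[n])[1:],hullmom(C[n],bar(s.x[:3],s.x[3],.046,.005))[1:]) for n in C])
cr=[cv2.resize(cv2.cvtColor(C[n]['image'],cv2.COLOR_RGB2BGR)[y:y+110,x:x+150],None,fx=4,fy=4,interpolation=cv2.INTER_CUBIC) for n,x,y in(('scene',285,155),('top',215,135))]
for i,q in enumerate(cr): cv2.imwrite(f'pics/crop{i}.png',np.clip(q*1.6,0,255).astype(np.uint8))
for k,P in(('hook',[('scene',(343.1,177.3)),('top',(303.7,187.7))]),('drip',[('scene',(338,223.9)),('top',(308.7,202.1))]),('model',[('scene',(324.9,170.1)),('top',(313.6,261.2))]),('bottle',[('scene',(214.1,188.2)),('top',(414.9,260.1))]),('jar',[('scene',(381.4,165.1)),('top',(248.9,261))]),('basket',[('scene',(415.8,212.7)),('top',(231.3,205.3))])):
    print(k,tri([ray(C[n],q) for n,q in P]))
E
python3 m.py
```

```text
beaker [ 0.5783 -0.3056  0.0026] [0.8013 0.1944 0.5715 0.1014] [(471, 650.9096644694218), (254, 451.93183270306326)]
bar [ 0.507   0.3727 -0.1076 -0.9615] [-0.6372 14.0134  4.3036 -3.6107 31.8591  5.1728] [((array([117.2856,  20.9195,   4.1553]), 84), (array([44.0107, 34.6189, 28.5701]), 92.24932184210047)), ((array([80.0039, 30.8335, 12.4858]), 84), (array([19.2678, 27.7543, 42.3425]), 81.16434577445034))]
bar [0.5775 0.2981 0.1321 0.9448] [-0.0192 -0.6894 -8.7691 -0.3479  0.3906 -8.6795] [((array([117.2856,  20.9195,   4.1553]), 84), (array([ 13.9073, -29.5153,  70.3036]), 124.64487221161835)), ((array([80.0039, 30.8335, 12.4858]), 84), (array([ 33.665 , -43.9385,  60.3999]), 121.70834599400405))]
hook (array([0.5773, 0.0658, 0.2616]), np.float64(0.0006555906317106347))
drip (array([0.5771, 0.0632, 0.012 ]), np.float64(9.238829662621304e-05))
model (array([0.3977, 0.0527, 0.0191]), np.float64(0.003401700804862021))
bottle (array([ 0.3956, -0.2702, -0.002 ]), np.float64(0.010498001670261993))
jar (array([0.3981, 0.2403, 0.0021]), np.float64(0.007189705308106145))
basket (array([ 0.5712,  0.301 , -0.005 ]), np.float64(0.005989869185484757))
```

```bash
sed -i "s/(b>1.5\*r)&(b>1.5\*g)&(b>40)/(b>1.35*r)\&(b>1.25*g)\&(b>14)/; s/(r>80)&(r>2.2\*g)&(r>2.2\*b)/(r>55)\&(r>1.8*g)\&(r>1.8*b)/" h.py
sed -i "s/for y0 in(-.3,.3)/for y0 in(-.15,-.35)/; s/\[.5,.25,.12,y0\]/[.575,.297,.125,y0]/" m.py; python3 m.py
```

```text
beaker [ 0.5793 -0.3052  0.0103] [ 0.5888 -0.0436  0.5753 -0.0556] [(618, 660.7537037734874), (412, 459.0556471568998)]
bar [ 0.5782  0.2997  0.1245 -0.1459] [ 0.0629  0.2178 -1.7387  0.1019  0.5158 -2.0308] [((array([123.2219,  22.0036,   4.7842]), 122), (array([107.4445,  -1.7569,   1.2369]), 137.10125260194764)), ((array([82.6208, 31.0078, 12.4054]), 95), (array([89.0216, 11.8703,  2.6571]), 117.70098361128476))]
bar [ 0.5789  0.2986  0.1278 -0.3531] [ 0.1256 -0.0681 -0.1615  0.2117  0.0749 -0.1464] [((array([123.2219,  22.0036,   4.7842]), 122), (array([108.0212,  17.2275,   3.9998]), 139.8036725204438)), ((array([82.6208, 31.0078, 12.4054]), 95), (array([79.9846, 28.4041, 11.2847]), 117.82784571615048))]
hook (array([0.5773, 0.0658, 0.2616]), np.float64(0.0006555906317106347))
drip (array([0.5771, 0.0632, 0.012 ]), np.float64(9.238829662621304e-05))
model (array([0.3977, 0.0527, 0.0191]), np.float64(0.003401700804862021))
bottle (array([ 0.3956, -0.2702, -0.002 ]), np.float64(0.010498001670261993))
jar (array([0.3981, 0.2403, 0.0021]), np.float64(0.007189705308106145))
basket (array([ 0.5712,  0.301 , -0.005 ]), np.float64(0.005989869185484757))
```

View pics/crop0.png

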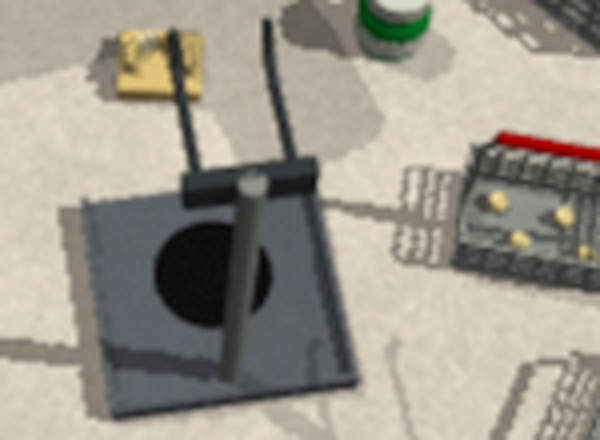

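View pics/crop1.png

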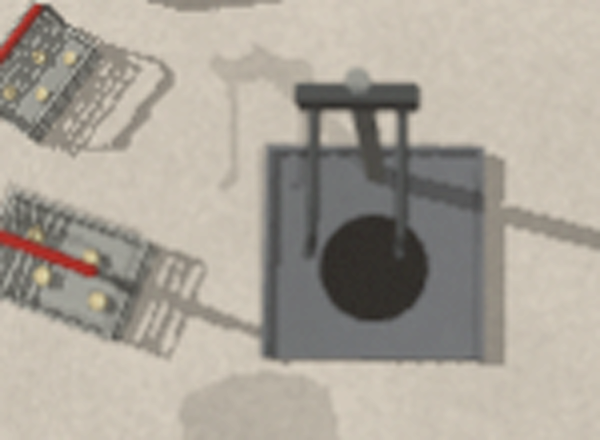

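The crops show the disc at (213,275) in crop0 and (374,268) in crop1, with prong tips at (174,30)/(268,20) and (311,255)/(400,255). The tray corners are clear in both, and the stand is nearly square to the world. Next I fit its pose.

```bash
cat > s.py <<'E'
from h import *
np.set_printoptions(precision=4,suppress=True)
C={n:snap(n) for n in('scene','top')}
O=[('scene',(213,275),(0,0,.01)),('top',(374,268),(0,0,.01)),
('scene',(110,413),(.095,-.085,.018)),('scene',(358,380),(.095,.085,.018)),('scene',(85,200),(-.07,-.085,.018)),
('top',(266,146),(.095,.085,.018)),('top',(483,147),(.095,-.085,.018)),('top',(263,357),(-.07,.085,.018)),('top',(483,357),(-.07,-.085,.018)),
('scene',(174,31),(-.029,-.027,.279)),('scene',(268,21),(-.029,.027,.279)),('top',(311,254),(-.029,.027,.279)),('top',(400,254),(-.029,-.027,.279)),
('scene',(183,177),(.062,-.0375,.283)),('scene',(317,158),(.062,.0375,.283)),('top',(297,85),(.073,.0375,.283)),('top',(419,86),(.073,-.0375,.283))]
off=dict(scene=(285,155),top=(215,135))
def f(p,O=O):
    r=[]
    for n,u,q in O:
        P=R.from_euler('z',p[3]).apply(q)+[p[0],p[1],p[2]]
        r.append(proj(C[n],P)[0]-(np.array(u)/4-.375+off[n]))
    return np.ravel(r)
for nm,sel in(('all',O),('low',[o for o in O if o[2][2]<.1]),('high',[o for o in O if o[2][2]>.1])):
    s=least_squares(lambda p:f(p,sel),[.577,.065,0,0],loss='soft_l1');print(nm,s.x);
    if nm=='all': print(s.fun.reshape(-1,2).round(1).tolist())
# beaker via mask bbox + bar ends
D={n:mask(C[n],'red',b) for n,b in dict(scene=(398,183,60,25),top=(200,184,50,25)).items()}
def g(p):
    o=[]
    for n in C:
        a,b=hullmom(C[n],bar(p[:3],p[3],.046,.005)),maskmom(D[n]);o+=list(a[0]-b[0])
        o+=[10*(a[1][1]/a[1][0]-b[1][1]/b[1][0])]
    return o
s=least_squares(g,[.579,.298,.125,-.35]);print(s.x,s.fun)
for n in C:
    h=proj(C[n],cyl(.579,-.305,0,.029,.08));print(n,h.min(0),h.max(0));m=mask(C[n],'blue',dict(scene=(180,210,50,55),top=(405,175,50,45))[n]);y,x=np.nonzero(m);print(x.min(),y.min(),x.max(),y.max())
E
python3 s.py
```

```text
all [ 0.5771  0.0638  0.0034 -0.0218]
[[0.3, 0.3], [0.3, 0.4], [0.6, 0.5], [1.0, 0.3], [-0.7, -0.2], [0.2, -0.1], [1.0, 0.0], [-0.4, 0.4], [0.7, 1.0], [0.4, 0.9], [0.3, 0.5], [-0.3, 0.1], [0.4, 0.3], [-0.4, -1.1], [0.4, -0.7], [-0.4, -0.3], [0.6, -0.3]]
low [ 0.5773  0.064   0.0045 -0.0229]
high [ 0.5771  0.0637  0.0027 -0.0187]
[ 0.5783  0.299   0.1247 -0.3487] [-0.0678  0.298  -0.2266  0.5222  0.511  -0.2793]
scene [188.8586 224.3279] [218.1322 255.8723]
188 224 216 254
top [417.8035 186.803 ] [444.3212 209.8139]
419 187 444 208
```

```bash
cat > p.py <<'E'
from h import *
import json
def rot(az,tilt,yaz):
    "tool z tilted 'tilt' deg from down towards azimuth az; y horizontal-ish at azimuth yaz (deg)"
    a,th,y=np.radians([az,tilt,yaz]);z=np.array([np.sin(th)*np.cos(a),np.sin(th)*np.sin(a),-np.cos(th)])
    y=np.array([np.cos(y),np.sin(y),0]);y-=z*(y@z);y/=np.linalg.norm(y)
    return R.from_matrix(np.c_[np.cross(y,z),y,z])
def plan(p1,r1,n,start=None):
    s=read_state()
    p,r=(s['tool_pos'],R.from_rotvec(s['tcp_rot'])) if start is None else start
    p0,r0=np.array(p),r;dv=(r0.inv()*r1).as_rotvec();T=[];W=[]
    for i in range(1,n+1):
        pt=p0+(np.array(p1)-p0)*i/n;rt=r0*R.from_rotvec(dv*i/n)
        t=np.round(r.inv().apply(pt-p)/.05,2);w=np.round((r.inv()*rt).as_rotvec()/np.radians(6),2)
        T.append((t+0).tolist());W.append((w+0).tolist());p=p+r.apply(t*.05);r=r*R.from_rotvec(w*np.radians(6))
    print(json.dumps({'travel':T,'rotation':W}));m=max(np.abs(T).max(),np.abs(W).max())
    print('max',m,'rotmag',np.max(np.linalg.norm(W,axis=1))*6,'mm',np.max(np.linalg.norm(T,axis=1))*50,'end',p.round(4))
    return p,r
E
python3 - <<'E'
from p import *
r1=rot(-28,40,62);z=r1.as_matrix()[:,2]
g=np.array([.578,-.307,.05])
r0=R.from_rotvec(read_state()['tcp_rot']);a=(r0.inv()*r1).magnitude();b=(r0.inv()*rot(-28,40,-118)).magnitude();print(a,b)
if b<a:r1=rot(-28,40,-118)
e=plan(g+z*(.02-.17),r1,24)
E
```

```text
2.4347220101385294 1.0164165098345501
{"travel": [[0.34, -0.24, 0.06], [0.33, -0.26, 0.06], [0.32, -0.26, 0.06], [0.31, -0.28, 0.08], [0.3, -0.29, 0.08], [0.29, -0.29, 0.08], [0.27, -0.31, 0.09], [0.27, -0.31, 0.09], [0.25, -0.32, 0.1], [0.24, -0.33, 0.1], [0.23, -0.34, 0.1], [0.21, -0.35, 0.11], [0.21, -0.36, 0.1], [0.18, -0.36, 0.11], [0.18, -0.37, 0.11], [0.16, -0.37, 0.11], [0.14, -0.38, 0.11], [0.13, -0.39, 0.11], [0.11, -0.39, 0.11], [0.11, -0.39, 0.1], [0.08, -0.4, 0.11], [0.07, -0.4, 0.1], [0.06, -0.41, 0.1], [0.04, -0.41, 0.1]], "rotation": [[-0.1, 0.26, 0.29], [-0.11, 0.27, 0.29], [-0.1, 0.26, 0.28], [-0.11, 0.27, 0.29], [-0.1, 0.26, 0.29], [-0.11, 0.27, 0.29], [-0.1, 0.26, 0.28], [-0.11, 0.26, 0.29], [-0.1, 0.27, 0.29], [-0.11, 0.26, 0.29], [-0.1, 0.27, 0.28], [-0.11, 0.26, 0.29], [-0.1, 0.27, 0.29], [-0.11, 0.26, 0.29], [-0.1, 0.26, 0.28], [-0.11, 0.27, 0.29], [-0.1, 0.26, 0.29], [-0.1, 0.27, 0.29], [-0.11, 0.26, 0.29], [-0.1, 0.27, 0.28], [-0.11, 0.26, 0.29], [-0.1, 0.26, 0.29], [-0.11, 0.27, 0.29], [-0.1, 0.26, 0.28]]}
max 0.41 rotmag 2.4673062233942504 mm 21.43011899173684 end [ 0.493  -0.2617  0.165 ]
```

Call:
apply_moves(
  fingers=[1,1,1,1,1,1,1,1,1,1,1,1],
  travel=[
    [0.67,-0.5,0.12],
    [0.63,-0.54,0.14],
    [0.59,-0.58,0.16],
    [0.54,-0.62,0.18],
    [0.49,-0.65,0.2],
    [0.44,-0.69,0.21],
    [0.39,-0.72,0.21],
    [0.34,-0.74,0.22],
    [0.27,-0.77,0.22],
    [0.22,-0.78,0.21],
    [0.15,-0.8,0.21],
    [0.1,-0.82,0.2],
  ],
  rotation=[
    [-0.21,0.53,0.58],
    [-0.21,0.53,0.57],
    [-0.21,0.53,0.58],
    [-0.21,0.52,0.57],
    [-0.21,0.53,0.58],
    [-0.21,0.53,0.57],
    [-0.21,0.53,0.58],
    [-0.21,0.53,0.57],
    [-0.21,0.53,0.58],
    [-0.21,0.53,0.57],
    [-0.21,0.53,0.58],
    [-0.21,0.53,0.57],
  ],
  newtons=40,
)

```text
time: 2.7
tool_pos: [0.4746, -0.2688, 0.1612]
tcp_rot: [2.743, -0.651, 0.955]
wrist_force: [-1.3, -1.1, -1.4]
width: 1.0
grip_force: 0.0
```

```bash
python3 - <<'E'
from p import *
s=read_state();print(s['q'],s['time'])
r1=rot(-28,40,-118);z=r1.as_matrix()[:,2];g=np.array([.578,-.307,.05])
plan(g+z*.02,r1,8)
E
```

```text
[-0.61112199 -0.28986698  2.43624874  0.24112131  0.33504865  1.22501283] 2.7
{"travel": [[0.04, -0.03, 0.44], [0.04, -0.04, 0.44], [0.04, -0.04, 0.43], [0.04, -0.03, 0.44], [0.04, -0.04, 0.44], [0.03, -0.03, 0.44], [0.04, -0.04, 0.44], [0.03, -0.04, 0.43]], "rotation": [[0.0, 0.03, 0.03], [-0.01, 0.03, 0.02], [0.0, 0.03, 0.03], [0.0, 0.03, 0.02], [-0.01, 0.03, 0.03], [0.0, 0.03, 0.02], [0.0, 0.03, 0.03], [-0.01, 0.03, 0.03]]}
max 0.44 rotmag 0.2615339366124404 mm 22.181073012818832 end [ 0.5894 -0.3129  0.035 ]
```

Call:
apply_moves(
  fingers=[1,1,1,1,1],
  travel=[
    [0.06,-0.05,0.5],
    [0.06,-0.05,0.5],
    [0.06,-0.06,0.5],
    [0.06,-0.06,0.5],
    [0,0,0],
  ],
  rotation=[
    [0,0.05,0.04],
    [-0.01,0.05,0.04],
    [0,0.05,0.04],
    [-0.01,0.05,0.04],
    [0,0,0],
  ],
)

```text
time: 3.2
tool_pos: [0.5435, -0.2948, 0.0888]
tcp_rot: [2.73, -0.672, 0.977]
wrist_force: [-0.5, 0.8, -0.6]
width: 1.002
grip_force: 0.0
```

```bash
python3 - <<'E'
from p import *
s=read_state();print(s['q'],s['time'])
r1=rot(-28,40,-118);z=r1.as_matrix()[:,2];g=np.array([.578,-.307,.05])
c=snap('scene','scene1.png')
im=cv2.cvtColor(c['image'],cv2.COLOR_RGB2BGR)[150:290,120:300];cv2.imwrite('pics/c2.png',np.clip(cv2.resize(im,None,fx=4,fy=4)*1.5,0,255))
plan(g+z*.02,r1,5)
E
```

```text
[-0.56436428  0.00486841  2.36421139  0.51294554  0.09805041  0.99523027] 3.2
{"travel": [[0.01, -0.02, 0.3], [0.01, -0.02, 0.29], [0.01, -0.03, 0.3], [0.01, -0.02, 0.29], [0.01, -0.02, 0.3]], "rotation": [[0.0, 0.02, 0.01], [0.0, 0.01, 0.01], [0.0, 0.02, 0.02], [0.0, 0.02, 0.01], [0.0, 0.01, 0.01]]}
max 0.3 rotmag 0.16970562748477142 mm 15.083103128998356 end [ 0.5892 -0.313   0.0345][ WARN:0@0.880] global loadsave.cpp:1063 imwrite_ Unsupported depth image for selected encoder is fallbacked to CV_8U.
```

View pics/c2.png

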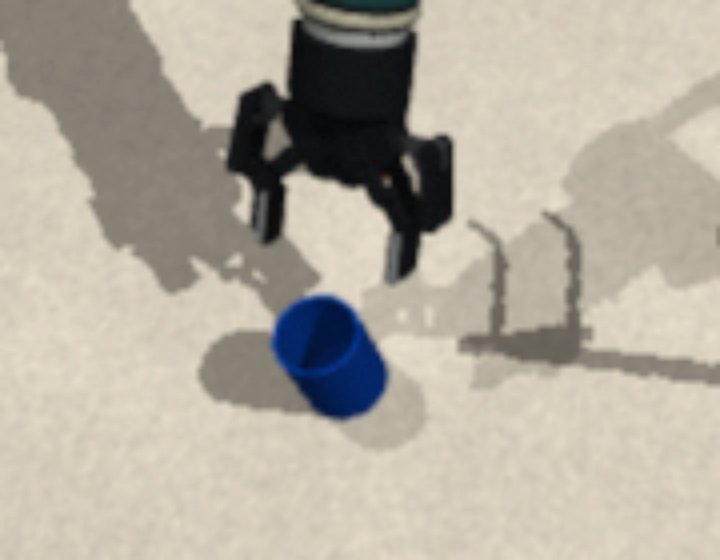

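```bash
cat > k.py <<'E'
import numpy as np
from scipy.optimize import least_squares
from scipy.spatial.transform import Rotation as R
Ry=lambda a:R.from_euler('y',a);Rz=lambda a:R.from_euler('z',a)
K=np.array([0,.3,.4,0,.4,.25])
def fk(q,K,full=False):
    a1,H,A,e,B,L=K;r=Rz(q[0]);p=r.apply([a1,0,H]);r=r*Ry(q[1]);p=p+r.apply([0,0,A]);E=p
    r=r*Ry(q[2]);p=p+r.apply([e,0,B]);W=p;r=r*Rz(q[3])*Ry(q[4])*Rz(q[5]);p=p+r.apply([0,0,L]);
    return (p,r,E,W) if full else (p,r)
E
cat > kf.py <<'E'
from k import *
D=[([-1.342,.264,1.604,0,1.274,-.037],[.1773,-.6513,.2313],[3.1138,.4163,0]),
([-0.61112199,-0.28986698,2.43624874,0.24112131,0.33504865,1.22501283],[0.4746,-0.2688,0.1612],[2.743,-0.651,0.955]),
([-0.56436428,0.00486841,2.36421139,0.51294554,0.09805041,0.99523027],[0.5435,-0.2948,0.0888],[2.73,-0.672,0.977])]
s=least_squares(lambda K:np.ravel([fk(q,K)[0]-p for q,p,_ in D]),K);print(s.x.round(4),(s.fun*1e3).round(1))
for q,p,w in D:
    M=fk(q,s.x)[1].inv()*R.from_rotvec(w);print(M.as_rotvec().round(3))
np.save('K.npy',s.x)
E
python3 kf.py
```

```text
[-0.2922  0.5989  0.7371  0.1689  0.8626  0.6692] [-24.2  -6.3  -4.2   0.    0.4   9.5  -5.5  -7.8  -5.3]
[-0.    -0.     1.571]
[-0.    -0.     1.571]
[0.    0.    1.571]
```

```bash
sed -i 's/a1,H,A,e,B,L=K/a1,H,A,e,B,L,d=K/; s/\[a1,0,H\]/[a1,d,H]/; s/^K=.*/K=np.array([0,.3,.4,0,.4,.25,.0])/; s/Ry(q\[4\])\*Rz(q\[5\])/Ry(q[4])*Rz(q[5]+np.pi\/2)/' k.py
sed -i 's/np.ravel(\[fk(q,K)\[0\]-p for q,p,_ in D\])/np.r_[np.ravel([fk(q,K)[0]-p for q,p,_ in D]),.002*(K-K0)]/; s/^s=/K0=K\ns=/' kf.py
python3 kf.py
```

```text
[0.0009 0.2509 0.5112 0.0009 0.5655 0.3465 0.025 ] [ 0.   0.   0.   0.   0.  -0.  -0.  -0.   0.   0.  -0.1  0.2  0.   0.3
  0.2  0. ]
[-0. -0. -0.]
[-0. -0. -0.]
[ 0. -0.  0.]
```

The picture shows the open gripper behind the beaker at (330,355) in the crop, aligned, with the bottle clear. q5 is nearly 0 at this tilt, so I'll use a 30° tilt in the arm plane.

```bash
cat > k2.py <<'E'
from p import *
from k import *
KK=np.load('K.npy')
def ik(p,r,q0):
    def f(q):
        a,b=fk(q,KK);return np.r_[(a-p)*5,(b.inv()*r).as_rotvec()]
    s=least_squares(f,q0);return s.x,np.abs(s.fun).max()
E
python3 - <<'E'
from k2 import *
q=read_state()['q']
def T(x,y,h,az,tilt=30): r=rot(az,tilt,az-90);return np.array([x,y,h])+r.as_matrix()[:,2]*.02,r
for n,a in dict(pre=None,pick=(.578,-.307,.05,-30.2),lift=(.578,-.307,.09,-30.2),mid=(.53,-.1,.10,-13.5),front=(.51,.064,.10,4.3),place=(.577,.064,.062,3.8)).items():
    if a is None: p,r=T(.578,-.307,.05,-30.2);p=p-r.as_matrix()[:,2]*.12
    else:p,r=T(*a)
    qq,e=ik(p,r,[-.55,0,2.3,0,.3,1.57]);print(n,p.round(3),qq.round(3),e.round(4))
p,r=T(.578,-.307,.05,-30.2);z=r.as_matrix()[:,2]
e=plan(p-z*.12,r,5);plan(p,r,6,e)
E
```

```text
pre [ 0.535 -0.282  0.137] [-5.260e-01 -6.500e-02  2.245e+00 -1.000e-03  4.380e-01  1.573e+00] 0.0
pick [ 0.587 -0.312  0.033] [-5.260e-01  2.140e-01  2.186e+00 -2.000e-03  2.180e-01  1.574e+00] 0.0
lift [ 0.587 -0.312  0.073] [-5.260e-01  1.460e-01  2.169e+00 -2.000e-03  3.030e-01  1.573e+00] 0.0
mid [ 0.54  -0.102  0.083] [-0.232 -0.091  2.391 -0.006  0.319  1.58 ] 0.0
front [0.52  0.065 0.083] [ 0.077 -0.148  2.439 -0.003  0.327  1.575] 0.0
place [0.587 0.065 0.045] [ 0.068  0.065  2.332 -0.004  0.222  1.576] 0.0
{"travel": [[0.08, -0.03, -0.18], [0.07, -0.03, -0.18], [0.06, -0.03, -0.18], [0.06, -0.03, -0.19], [0.05, -0.03, -0.19]], "rotation": [[-0.04, -0.32, 0.07], [-0.04, -0.31, 0.08], [-0.04, -0.32, 0.07], [-0.04, -0.32, 0.07], [-0.04, -0.31, 0.07]]}
max 0.32 rotmag 1.98 mm 10.074720839804941 end [ 0.5347 -0.2815  0.1366]
{"travel": [[0.0, 0.0, 0.4], [0.0, 0.0, 0.4], [0.0, 0.0, 0.4], [0.0, 0.0, 0.4], [0.0, 0.0, 0.4], [0.0, 0.01, 0.4]], "rotation": [[0.0, 0.0, 0.0], [0.0, 0.0, 0.0], [0.0, 0.0, 0.0], [0.0, 0.0, 0.0], [0.0, 0.0, 0.0], [0.0, 0.0, 0.0]]}
max 0.4 rotmag 0.0 mm 20.00624902374256 end [ 0.5863 -0.3121  0.0327]
```

Call:
apply_moves(
  fingers=[1,1,1,1,1,1,1,1],
  travel=[
    [0.08,-0.03,-0.18],
    [0.07,-0.03,-0.18],
    [0.06,-0.03,-0.18],
    [0.06,-0.03,-0.19],
    [0.05,-0.03,-0.19],
    [0,0,0.4],
    [0,0,0.4],
    [0,0,0],
  ],
  rotation=[
    [-0.04,-0.32,0.07],
    [-0.04,-0.31,0.08],
    [-0.04,-0.32,0.07],
    [-0.04,-0.32,0.07],
    [-0.04,-0.31,0.07],
    [0,0,0],
    [0,0,0],
    [0,0,0],
  ],
)

```text
time: 4.05
tool_pos: [0.5522, -0.2917, 0.1005]
tcp_rot: [2.808, -0.752, 0.769]
wrist_force: [-0.1, -0.3, -0.2]
width: 1.0
grip_force: 0.0
```

```bash
python3 - <<'E'
from k2 import *
s=read_state();print(s['q'].round(3))
r=rot(-30.2,30,-120.2);z=r.as_matrix()[:,2]
plan(np.array([.578,-.307,.05])+z*.02,r,4)
c=snap('top','top1.png')
im=cv2.cvtColor(c['image'],cv2.COLOR_RGB2BGR)[160:290,370:520];cv2.imwrite('pics/c3.png',np.clip(cv2.resize(im,None,fx=4,fy=4,interpolation=2)*1.5,0,255).astype(np.uint8))
E
```

```text
[-0.528  0.026  2.241  0.013  0.341  1.555]
{"travel": [[0.0, 0.0, 0.39], [0.0, 0.01, 0.4], [0.0, 0.0, 0.39], [0.0, 0.0, 0.39]], "rotation": [[-0.01, -0.03, 0.01], [-0.01, -0.02, 0.0], [-0.01, -0.03, 0.01], [-0.01, -0.02, 0.01]]}
max 0.4 rotmag 0.198997487421324 mm 20.00624902374256 end [ 0.5864 -0.312   0.0328]
```

View pics/c3.png

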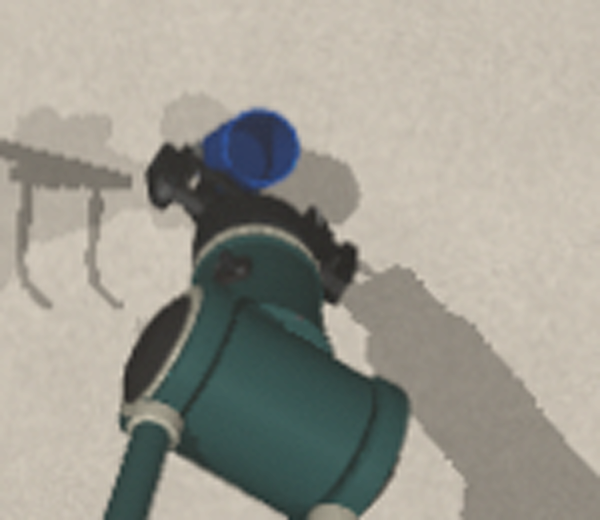

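```bash
python3 - <<'E'
from h import *
c=snap('top');print(onz(ray(c,(434.6,196.6)),.083))
d=snap('scene');
# scene0 rim: ellipse from blue mask top part
i=cv2.imread('pics/scene0.png');cv2.imwrite('pics/c4.png',np.clip(cv2.resize(i[215:265,175:235],None,fx=10,fy=10,interpolation=2)*1.8,0,255).astype(np.uint8))
E
```

```text
[ 0.57863122 -0.30445915  0.083     ]
```

View pics/c4.png

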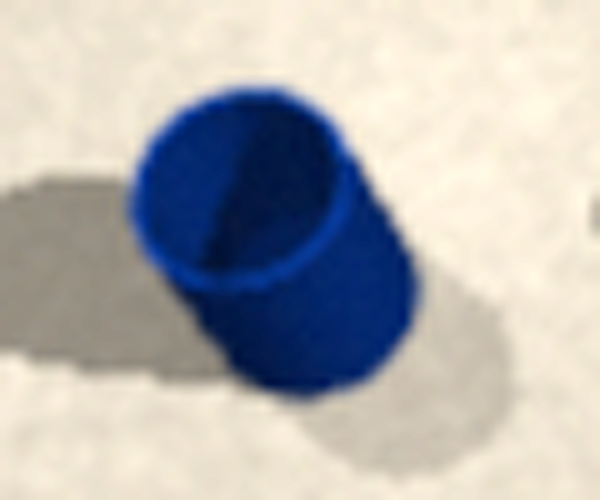

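The rim is centred at (243,190) in this crop, and its estimate agrees with the fit to 2 mm. I'll advance and close.

Call:
apply_moves(
  fingers=[1,1,1,1,1,0.4,0.4,0.4,0.4,0.4,0.4],
  travel=[
    [0,0,0.39],
    [0,0,0.4],
    [0,0,0.39],
    [0,0,0.39],
    [0,0,0],
    [0,0,0],
    [0,0,0],
    [0,0,0],
    [0,0,0],
    [0,0,0],
    [0,0,0],
  ],
  rotation=[
    [-0.01,-0.03,0.01],
    [-0.01,-0.02,0],
    [-0.01,-0.03,0.01],
    [-0.01,-0.02,0.01],
    [0,0,0],
    [0,0,0],
    [0,0,0],
    [0,0,0],
    [0,0,0],
    [0,0,0],
    [0,0,0],
  ],
  newtons=35,
)

```text
time: 5.3
tool_pos: [0.5886, -0.3121, 0.0355]
tcp_rot: [2.808, -0.758, 0.76]
wrist_force: [-3.8, 1.1, 7.9]
width: 0.659
grip_force: 38.6
```

```bash
python3 - <<'E'
from k2 import *
def T(x,y,z,az): r=rot(az,30,az-90);a=np.radians(az);return np.array([x+.0115*np.cos(a),y+.0115*np.sin(a),z]),r
s=read_state();p0=s['tool_pos']
e=plan(p0+[0,0,.05],rot(-30.2,30,-120.2),3)
e=plan(*T(.54,-.11,.0855,-14),7,e)
e=plan(*T(.515,.064,.0855,3.9),7,e)
E
```

```text
{"travel": [[0.17, 0.0, -0.29], [0.17, 0.0, -0.29], [0.16, 0.0, -0.28]], "rotation": [[0.0, -0.02, 0.0], [0.0, -0.01, 0.0], [0.0, -0.02, 0.0]]}
max 0.29 rotmag 0.12 mm 16.80773631397161 end [ 0.5886 -0.3121  0.0853]
{"travel": [[-0.33, -0.44, -0.19], [-0.31, -0.45, -0.18], [-0.3, -0.47, -0.17], [-0.28, -0.48, -0.16], [-0.26, -0.49, -0.16], [-0.24, -0.51, -0.14], [-0.23, -0.51, -0.13]], "rotation": [[0.19, 0.0, -0.33], [0.19, 0.0, -0.34], [0.2, 0.0, -0.33], [0.19, 0.0, -0.34], [0.19, 0.0, -0.33], [0.19, 0.0, -0.34], [0.2, 0.0, -0.33]]}
max 0.51 rotmag 2.336921051298054 mm 29.14618328357934 end [ 0.5511 -0.113   0.0855]
{"travel": [[-0.17, -0.48, -0.1], [-0.14, -0.48, -0.08], [-0.13, -0.49, -0.07], [-0.11, -0.5, -0.07], [-0.09, -0.5, -0.05], [-0.07, -0.51, -0.04], [-0.05, -0.51, -0.03]], "rotation": [[0.21, 0.0, -0.37], [0.22, 0.0, -0.37], [0.21, 0.0, -0.37], [0.21, 0.0, -0.37], [0.21, 0.0, -0.37], [0.21, 0.0, -0.36], [0.22, 0.0, -0.37]]}
max 0.51 rotmag 2.582789190003706 mm 25.947061490658243 end [0.5265 0.065  0.0855]
```

Call:
apply_moves(
  fingers=[0.4,0.4,0.4,0.4,0.4,0.4,0.4,0.4,0.4,0.4,0.4],
  travel=[
    [0.17,0,-0.29],
    [0.17,0,-0.29],
    [0.16,0,-0.28],
    [-0.33,-0.44,-0.19],
    [-0.31,-0.45,-0.18],
    [-0.3,-0.47,-0.17],
    [-0.28,-0.48,-0.16],
    [-0.26,-0.49,-0.16],
    [-0.24,-0.51,-0.14],
    [-0.23,-0.51,-0.13],
    [0,0,0],
  ],
  rotation=[
    [0,-0.02,0],
    [0,-0.01,0],
    [0,-0.02,0],
    [0.19,0,-0.33],
    [0.19,0,-0.34],
    [0.2,0,-0.33],
    [0.19,0,-0.34],
    [0.19,0,-0.33],
    [0.19,0,-0.34],
    [0.2,0,-0.33],
    [0,0,0],
  ],
)

```text
time: 6.4
tool_pos: [0.5484, -0.1101, 0.0829]
tcp_rot: [2.958, -0.358, 0.785]
wrist_force: [-0.3, -0.3, -1.0]
width: 0.661
grip_force: 37.8
```

Call:
apply_moves(
  fingers=[0.4,0.4,0.4,0.4,0.4,0.4,0.4,0.4,0.4],
  travel=[
    [-0.17,-0.48,-0.1],
    [-0.14,-0.48,-0.08],
    [-0.13,-0.49,-0.07],
    [-0.11,-0.5,-0.07],
    [-0.09,-0.5,-0.05],
    [-0.07,-0.51,-0.04],
    [-0.05,-0.51,-0.03],
    [0,0,0],
    [0,0,0],
  ],
  rotation=[
    [0.21,0,-0.37],
    [0.22,0,-0.37],
    [0.21,0,-0.37],
    [0.21,0,-0.37],
    [0.21,0,-0.37],
    [0.21,0,-0.36],
    [0.22,0,-0.37],
    [0,0,0],
    [0,0,0],
  ],
)

```text
time: 7.3
tool_pos: [0.526, 0.0653, 0.0845]
tcp_rot: [-3.015, -0.102, -0.805]
wrist_force: [-0.5, 1.1, -0.6]
width: 0.656
grip_force: 37.9
```

```bash
python3 - <<'E'
from k2 import *
s=read_state();print(s['q'].round(3),s['tool_pos'],s['wrist_force'])
C={n:snap(n) for n in('scene','top')}
x=[cv2.resize(cv2.cvtColor(C[n]['image'],cv2.COLOR_RGB2BGR)[v:v+140,u:u+100],None,fx=4,fy=4,interpolation=2) for n,u,v in(('scene',290,130),('top',260,140))]
cv2.imwrite('pics/c5.png',np.clip(np.hstack(x)*1.6,0,255).astype(np.uint8))
r=rot(3.8,30,-86.2)
e=plan([.5885,.0648,.0575],r,5);e=plan([.5885,.0648,.0445],r,2,e)
E
```

```text
[ 0.079 -0.136  2.424 -0.013  0.332  1.593] [0.52596956 0.06533858 0.08447928] [-0.45953452  1.1131213  -0.55670249]
{"travel": [[0.16, 0.02, 0.22], [0.16, 0.01, 0.22], [0.17, 0.02, 0.21], [0.16, 0.02, 0.22], [0.16, 0.01, 0.22]], "rotation": [[0.0, 0.0, 0.0], [-0.01, 0.01, 0.0], [0.0, 0.0, 0.0], [0.0, 0.01, 0.0], [-0.01, 0.0, 0.0]]}
max 0.22 rotmag 0.08485281374238571 mm 13.638181696985855 end [0.5885 0.0649 0.0574]
{"travel": [[-0.06, 0.0, 0.11], [-0.07, 0.0, 0.11]], "rotation": [[0.0, 0.0, 0.0], [0.0, 0.0, 0.0]]}
max 0.11 rotmag 0.0 mm 6.519202405202649 end [0.5884 0.0649 0.0446]
```

View pics/c5.png

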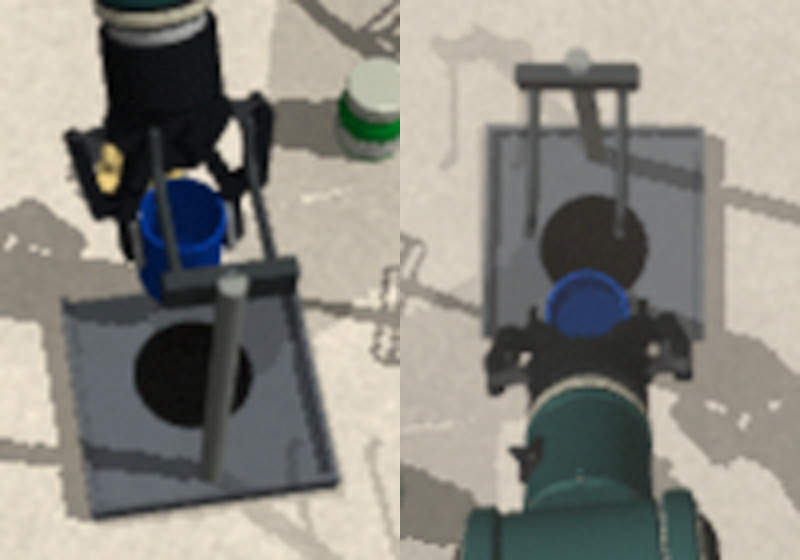

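The beaker hangs upright in the grip, rim at (588,310) in the right half. It is in front of the prongs, and the disc is at (594,247). Before inserting, I check the beaker's offset in the grip.

```bash
python3 - <<'E'
from h import *
C={n:snap(n) for n in('scene','top')}
a=(306.6,217.1);b=(290+183/4-.4,130+226/4-.4)
print(onz(ray(C['top'],a),.132),onz(ray(C['scene'],b),.132),tri([ray(C['top'],a),ray(C['scene'],b)]))
# disc in same way
im=C['top']['image'].sum(2);k=np.zeros_like(im,bool);k[185:222,290:330]=1
m=(im<95)&k;y,x=np.nonzero(m);print(len(x),x.min(),x.max(),y.min(),y.max())
m=mask(C['top'],'blue',(285,195,50,40));y,x=np.nonzero(m);print('blue',x.min(),x.max(),y.min(),y.max(),onz(ray(C['top'],((x.min()+x.max())/2,y.min())),.132))
E
```

```text
[0.51878925 0.06437335 0.132     ] [0.52303628 0.06206926 0.132     ] (array([0.51933368, 0.06381293, 0.12539623]), np.float64(0.0008652821194978808))
427 292 329 189 221
blue 296 317 207 223 [0.54664068 0.06448327 0.132     ]
```

Call:
apply_moves(
  fingers=[0.4,0.4,0.4,0.4,0.4,0.4,0.4,0.4,0.4],
  travel=[
    [0.15,0.01,0.22],
    [0.15,0.01,0.22],
    [0.16,0.01,0.21],
    [0.15,0.01,0.21],
    [0.15,0.01,0.22],
    [-0.06,0,0.1],
    [-0.06,0,0.1],
    [0,0,0],
    [0,0,0],
  ],
  rotation=[
    [0,0,0],
    [0,0,0],
    [0,0,0],
    [0,0,0],
    [0,0,0],
    [0,0,0],
    [0,0,0],
    [0,0,0],
    [0,0,0],
  ],
)

```text
time: 8.4
tool_pos: [0.5856, 0.0666, 0.045]
tcp_rot: [-3.015, -0.101, -0.806]
wrist_force: [0.6, -0.2, 1.1]
width: 0.658
grip_force: 38.1
```

Call:
apply_moves(
  fingers=[0.4,0.4,0.4,0.4],
  travel=[
    [0,0.04,0],
    [-0.01,0,0.02],
    [0,0,0],
    [0,0,0],
  ],
  rotation=[
    [0,0,0],
    [0,0,0],
    [0,0,0],
    [0,0,0],
  ],
)

```text
time: 8.8
tool_pos: [0.5862, 0.0649, 0.045]
tcp_rot: [-3.014, -0.102, -0.807]
wrist_force: [-5.8, -1.0, 10.0]
width: 0.661
grip_force: 39.1
```

```bash
cat > b.py <<'E'
from k2 import *
C={n:snap(n) for n in('scene','top')}
for n,bx in dict(scene=(310,185,50,60),top=(280,170,55,50)).items():
    m=mask(C[n],'blue',bx);y,x=np.nonzero(m);print(n,len(x),'mask',x.min(),x.max(),y.min(),y.max())
    for P in([.577,.064,.010],[.577,.064,.0135]):
        for h in(cyl(*P,.029,.08),cyl(P[0],P[1],P[2]+.08,.029,0)):
            h=proj(C[n],h);print(h.min(0).round(1),h.max(0).round(1))
E
python3 b.py
```

```text
scene 370 mask 328 343 205 232
[328.  201.7] [350.2 233.6]
[328.3 201.7] [350.2 221.2]
[328.  201.1] [350.3 233.1]
[328.4 201.1] [350.3 220.6]
top 216 mask 297 314 188 202
[297.2 188.4] [317.8 211.6]
[297.2 188.4] [317.4 208.4]
[297.1 188.2] [317.8 211.4]
[297.1 188.2] [317.4 208.2]
```

Call:
apply_moves(
  fingers=[0.7,0.8,1,1,1,1,1,1,1,1,1,1],
  travel=[
    [0,0,0],
    [0,0,0],
    [0,0,0],
    [0,0,0],
    [0,0,0],
    [0,0,-0.2],
    [0,0,-0.3],
    [0,0,-0.4],
    [0,0,-0.5],
    [0,0,-0.5],
    [0,0,-0.5],
    [0,0,0],
  ],
  rotation=[
    [0,0,0],
    [0,0,0],
    [0,0,0],
    [0,0,0],
    [0,0,0],
    [0,0,0],
    [0,0,0],
    [0,0,0],
    [0,0,0],
    [0,0,0],
    [0,0,0],
    [0,0,0],
  ],
)

```text
time: 10.1
tool_pos: [0.5273, 0.0609, 0.1521]
tcp_rot: [-3.012, -0.102, -0.815]
wrist_force: [0.4, 0.6, 0.0]
width: 0.999
grip_force: 0.0
```

```bash
python3 b.py; python3 - <<'E'
from k2 import *
s=read_state();print(s['q'].round(3),s['tool_pos'],s['wrist_force'])
E
```

```text
scene 384 mask 327 343 205 232
[328.  201.7] [350.2 233.6]
[328.3 201.7] [350.2 221.2]
[328.  201.1] [350.3 233.1]
[328.4 201.1] [350.3 220.6]
top 367 mask 297 317 189 211
[297.2 188.4] [317.8 211.6]
[297.2 188.4] [317.4 208.4]
[297.1 188.2] [317.8 211.4]
[297.1 188.2] [317.4 208.2]
[ 0.066 -0.248  2.371  0.005  0.495  1.566] [0.52644479 0.06077369 0.14877075] [-0.8747596  -0.63123181 -0.56942487]
```

```bash
python3 - <<'E'
from k2 import *
s=read_state();r=R.from_rotvec(s['tcp_rot']);z=r.as_matrix()[:,2]
e=plan(s['tool_pos']-z*.1,r,3)
f=plan([.50,.21,.27],rot(15,15,-50),7,e)
print(ik(*f,[.3,-.2,2.2,0,.6,1.2]))
g=plan([.578,.299,.20],rot(0,0,-20.2),6,f)
print(ik(*g,[.3,-.2,2.2,0,.6,1.2]))
C={n:snap(n) for n in('scene','top')}
D={n:mask(C[n],'red',b) for n,b in dict(scene=(398,183,60,25),top=(200,184,50,25)).items()}
for n in C:
    for yaw in(-.33,-.37):
        h=proj(C[n],bar(np.array([.578,.299,.1235]),yaw,.046,.005));y,x=np.nonzero(D[n]);print(n,yaw,h.min(0).round(1),h.max(0).round(1),x.min()-.5,y.min()-.5,x.max()+.5,y.max()+.5)
E
```

```text
{"travel": [[0.0, 0.0, -0.67], [0.0, 0.0, -0.66], [0.0, 0.0, -0.67]], "rotation": [[0.0, 0.0, 0.0], [0.0, 0.0, 0.0], [0.0, 0.0, 0.0]]}
max 0.67 rotmag 0.0 mm 33.5 end [0.4766 0.0572 0.2354]
{"travel": [[0.13, -0.43, -0.04], [0.17, -0.42, -0.03], [0.2, -0.4, -0.03], [0.24, -0.39, -0.04], [0.26, -0.36, -0.03], [0.3, -0.34, -0.04], [0.32, -0.32, -0.05]], "rotation": [[0.17, -0.33, -0.82], [0.18, -0.33, -0.82], [0.17, -0.34, -0.82], [0.18, -0.33, -0.82], [0.17, -0.33, -0.82], [0.18, -0.33, -0.82], [0.17, -0.34, -0.82]]}
max 0.82 rotmag 5.422951226039194 mm 22.983689869122408 end [0.4999 0.21   0.2702]
(array([ 0.36953412, -0.18411029,  2.01886632, -0.03235327,  1.0471034 ,
        1.26754053]), np.float64(1.7580381594939354e-12))
{"travel": [[0.32, -0.09, 0.31], [0.35, -0.06, 0.3], [0.35, -0.02, 0.29], [0.36, 0.02, 0.28], [0.37, 0.07, 0.27], [0.37, 0.1, 0.25]], "rotation": [[0.27, -0.32, -0.84], [0.27, -0.33, -0.85], [0.27, -0.32, -0.84], [0.26, -0.33, -0.84], [0.27, -0.32, -0.85], [0.27, -0.33, -0.84]]}
max 0.85 rotmag 5.705681379116783 mm 23.243278598338918 end [0.5779 0.2988 0.1999]
(array([ 4.38951105e-01,  2.38611568e-01,  1.69426332e+00, -2.54774154e-04,
        1.20890005e+00,  7.91541211e-01]), np.float64(1.6653345369377348e-15))
scene -0.33 [410.  188.4] [446.3 197.2] 408.5 187.5 447.5 197.5
scene -0.37 [410.  187.8] [446.2 197.8] 408.5 187.5 447.5 197.5
top -0.33 [207.1 190.5] [239. 204.] 206.5 189.5 238.5 203.5
top -0.37 [207.3 189.9] [238.8 204.6] 206.5 189.5 238.5 203.5
```

Call:
apply_moves(
  fingers=[1,1,1,0.5,0.5,0.5,0.5,0.5,0.5,0.5],
  travel=[
    [0,0,-0.67],
    [0,0,-0.66],
    [0,0,-0.67],
    [0.13,-0.43,-0.04],
    [0.17,-0.42,-0.03],
    [0.2,-0.4,-0.03],
    [0.24,-0.39,-0.04],
    [0.26,-0.36,-0.03],
    [0.3,-0.34,-0.04],
    [0.32,-0.32,-0.05],
  ],
  rotation=[
    [0,0,0],
    [0,0,0],
    [0,0,0],
    [0.17,-0.33,-0.82],
    [0.18,-0.33,-0.82],
    [0.17,-0.34,-0.82],
    [0.18,-0.33,-0.82],
    [0.17,-0.33,-0.82],
    [0.18,-0.33,-0.82],
    [0.17,-0.34,-0.82],
  ],
)

```text
time: 11.3
tool_pos: [0.4998, 0.2107, 0.2672]
tcp_rot: [2.914, 1.045, 0.394]
wrist_force: [1.1, 0.3, 0.0]
width: 0.502
grip_force: 0.0
```

Call:
apply_moves(
  fingers=[0.5,0.5,0.5,0.5,0.5,0.5,0.5,0.5],
  travel=[
    [0.32,-0.09,0.31],
    [0.35,-0.06,0.3],
    [0.35,-0.02,0.29],
    [0.36,0.02,0.28],
    [0.37,0.07,0.27],
    [0.37,0.1,0.25],
    [0,0,0],
    [0,0,0],
  ],
  rotation=[
    [0.27,-0.32,-0.84],
    [0.27,-0.33,-0.85],
    [0.27,-0.32,-0.84],
    [0.26,-0.33,-0.84],
    [0.27,-0.32,-0.85],
    [0.27,-0.33,-0.84],
    [0,0,0],
    [0,0,0],
  ],
)

```text
time: 12.1
tool_pos: [0.5772, 0.2987, 0.1953]
tcp_rot: [-2.576, -1.796, 0.011]
wrist_force: [0.3, -0.4, 0.6]
width: 0.502
grip_force: 0.0
```

```bash
python3 b.py|grep mask; python3 - <<'E'
from k2 import *
s=read_state();print(s['q'].round(3),s['tool_pos'],s['width'])
e=plan([.578,.299,.10],rot(0,0,-20.2),4)
C={n:snap(n) for n in('scene','top')}
x=[cv2.resize(cv2.cvtColor(C[n]['image'],cv2.COLOR_RGB2BGR)[v:v+140,u:u+100],None,fx=4,fy=4,interpolation=2) for n,u,v in(('scene',370,110),('top',180,130))]
cv2.imwrite('pics/c6.png',np.clip(np.hstack(x)*1.6,0,255).astype(np.uint8))
E
```

```text
scene 385 mask 327 343 204 232
top 362 mask 297 317 189 211
[4.380e-01 2.410e-01 1.695e+00 1.000e-03 1.209e+00 7.920e-01] [0.57724497 0.29835034 0.19775441] 0.498424728467151
{"travel": [[0.01, 0.0, 0.49], [0.0, 0.01, 0.49], [0.01, 0.0, 0.49], [0.0, 0.0, 0.49]], "rotation": [[-0.01, 0.01, 0.0], [0.0, 0.0, 0.0], [-0.01, 0.01, -0.01], [-0.01, 0.0, 0.0]]}
max 0.49 rotmag 0.10392304845413264 mm 24.50510150968569 end [0.5778 0.2991 0.0998]
```

View pics/c6.png

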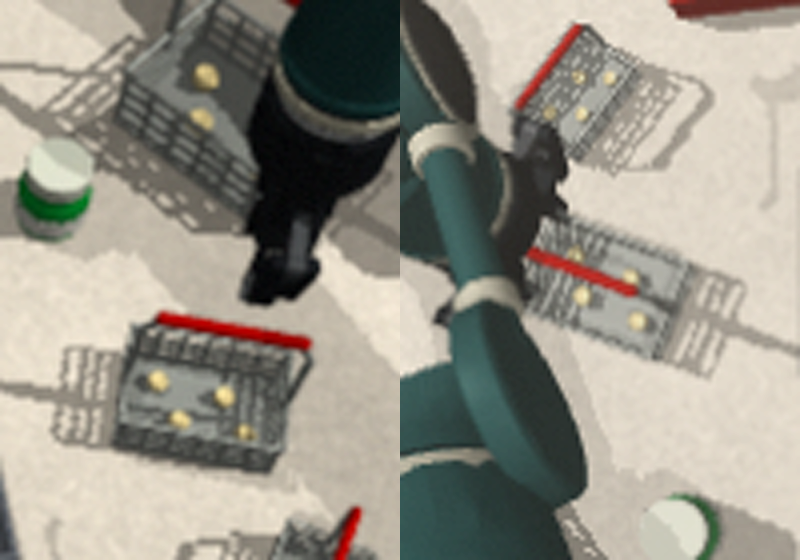

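The gripper is above the basket, with fingertips at about (265,298) in the left half and the bar centre at (235,331). Next I check the fingertip projection before descending.

```bash
python3 - <<'E'
from h import *
C={n:snap(n) for n in('scene','top')};s=read_state();p=s['tool_pos'];y=R.from_rotvec(s['tcp_rot']).as_matrix()[:,1]
q=proj(C['scene'],np.array([p,p-[0,0,.006]+y*.021,p-[0,0,.006]-y*.021]));print((q-[370,110])*4, p)
E
```

```text
[[259.04579572 269.60192777]
 [254.75847062 303.5219274 ]
 [258.58923733 246.45671648]] [0.57759027 0.29842643 0.19969504]
```

Call:
apply_moves(
  fingers=[0.5,0.5,0.5,0.5,0.5,0,0,0,0,0,0,0],
  travel=[
    [0.01,0,0.49],
    [0,0.01,0.49],
    [0.01,0,0.49],
    [0,0,0.49],
    [0,0,0],
    [0,0,0],
    [0,0,0],
    [0,0,0],
    [0,0,0],
    [0,0,0],
    [0,0,0],
    [0,0,0],
  ],
  rotation=[
    [-0.01,0.01,0],
    [0,0,0],
    [-0.01,0.01,0],
    [0,0,0],
    [0,0,0],
    [0,0,0],
    [0,0,0],
    [0,0,0],
    [0,0,0],
    [0,0,0],
    [0,0,0],
    [0,0,0],
  ],
  newtons=50,
)

```text
time: 13.6
tool_pos: [0.5798, 0.3, 0.103]
tcp_rot: [2.576, 1.797, 0.006]
wrist_force: [-1.1, -2.9, 6.5]
width: 0.098
grip_force: 49.0
```

```bash
python3 - <<'E'
from k2 import *
s=read_state();p=s['tool_pos'];r=R.from_rotvec(s['tcp_rot'])
e=plan([.579,.3,.29],rot(0,0,-20.2),6)
e=plan([.45,.23,.29],rot(0,0,-12),5,e);
e=plan([.45,.064,.29],rot(0,0,-1.2),6,e);
print(ik(*e,[.3,-.2,2.2,0,.6,.2]))
E
```

```text
{"travel": [[0.0, 0.0, -0.62], [0.0, 0.0, -0.63], [0.0, 0.0, -0.62], [0.0, 0.0, -0.62], [0.0, -0.01, -0.63], [0.0, 0.0, -0.62]], "rotation": [[0.0, 0.0, 0.0], [0.01, -0.01, 0.0], [0.0, 0.0, 0.0], [0.01, -0.01, 0.0], [0.0, 0.0, 0.0], [0.0, -0.01, 0.0]]}
max 0.63 rotmag 0.08485281374238571 mm 31.50396800404673 end [0.5789 0.2999 0.29  ]
{"travel": [[-0.44, -0.39, 0.0], [-0.43, -0.4, 0.0], [-0.42, -0.41, 0.0], [-0.4, -0.42, 0.0], [-0.4, -0.44, 0.0]], "rotation": [[0.0, 0.0, -0.27], [0.0, 0.0, -0.28], [0.0, 0.0, -0.27], [0.0, 0.0, -0.27], [0.0, 0.0, -0.28]]}
max 0.44 rotmag 1.6800000000000002 mm 29.732137494637012 end [0.4499 0.2298 0.29  ]
{"travel": [[-0.54, 0.12, 0.0], [-0.54, 0.09, 0.0], [-0.55, 0.08, 0.0], [-0.55, 0.07, 0.0], [-0.55, 0.04, 0.0], [-0.55, 0.03, 0.0]], "rotation": [[0.0, 0.0, -0.3], [0.0, 0.0, -0.3], [0.0, 0.0, -0.3], [0.0, 0.0, -0.3], [0.0, 0.0, -0.3], [0.0, 0.0, -0.3]]}
max 0.55 rotmag 1.7999999999999998 mm 27.78938646318051 end [0.4499 0.0642 0.29  ]
(array([ 8.70527791e-02, -1.98521950e-01,  1.97327747e+00, -3.80155665e-04,
        1.36652700e+00,  1.07605746e-01]), np.float64(2.3052254549682516e-09))
```

Call:
apply_moves(
  fingers=[0,0,0,0,0,0,0,0],
  travel=[
    [0,0,-0.3],
    [0,0,-0.6],
    [0,0,-0.62],
    [0,0,-0.62],
    [0,0,-0.62],
    [0,0,-0.6],
    [0,0,-0.38],
    [0,0,0],
  ],
  rotation=[
    [0,0,0],
    [0.01,-0.01,0],
    [0,0,0],
    [0.01,-0.01,0],
    [0,0,0],
    [0,-0.01,0],
    [0,0,0],
    [0,0,0],
  ],
)

```text
time: 14.4
tool_pos: [0.5804, 0.3006, 0.2927]
tcp_rot: [2.576, 1.797, 0.007]
wrist_force: [-0.0, 1.0, -0.8]
width: 0.097
grip_force: 49.0
```

Call:
apply_moves(
  fingers=[0,0,0,0,0,0,0,0,0,0,0,0],
  travel=[
    [-0.44,-0.39,0],
    [-0.43,-0.4,0],
    [-0.42,-0.41,0],
    [-0.4,-0.42,0],
    [-0.4,-0.44,0],
    [-0.54,0.12,0],
    [-0.54,0.09,0],
    [-0.55,0.08,0],
    [-0.55,0.07,0],
    [-0.55,0.04,0],
    [-0.55,0.03,0],
    [0,0,0],
  ],
  rotation=[
    [0,0,-0.27],
    [0,0,-0.28],
    [0,0,-0.27],
    [0,0,-0.27],
    [0,0,-0.28],
    [0,0,-0.3],
    [0,0,-0.3],
    [0,0,-0.3],
    [0,0,-0.3],
    [0,0,-0.3],
    [0,0,-0.3],
    [0,0,0],
  ],
)

```text
time: 15.6
tool_pos: [0.4486, 0.0613, 0.2868]
tcp_rot: [-2.246, -2.194, 0.009]
wrist_force: [-0.1, 0.7, -1.9]
width: 0.097
grip_force: 49.0
```

```bash
cat > hang.py <<'E'
from k2 import *
s=read_state();print(s['q'].round(3),s['tool_pos'],s['tcp_rot'],s['width'],s['wrist_force'])
C={n:snap(n) for n in('scene','top')}
p=s['tool_pos'];a=R.from_rotvec(s['tcp_rot']).as_matrix()
for n,bx in dict(scene=(290,100,120,120),top=(260,150,100,100)).items():
    try:
        m=mask(C[n],'red',bx);y,x=np.nonzero(m);print(n,len(x),'red',x.min()-.5,x.max()+.5,y.min()-.5,y.max()+.5)
        yaw=np.arctan2(a[1,1],a[0,1]);h=proj(C[n],bar(p+[0,0,.0205],yaw,.046,.005));print(h.min(0).round(1),h.max(0).round(1))
    except Exception as e: print(n,e)
E
python3 hang.py; python3 - <<'E'
from k2 import *
e=plan([.577,.064,.29],rot(0,0,-1.2),8)
C=snap('scene');i=cv2.cvtColor(C['image'],cv2.COLOR_RGB2BGR)[70:250,250:430]
cv2.imwrite('pics/c7.png',np.clip(cv2.resize(i,None,fx=3.3,fy=3.3,interpolation=2)*1.6,0,255).astype(np.uint8))
E
```

```text
[ 0.083 -0.196  1.977 -0.003  1.366  0.107] [0.44855082 0.06126617 0.28680669] [-2.24618586 -2.19434727  0.00910766] 0.09671822931873536 [-0.07603309  0.69148636 -1.87266197]
scene 53 red 309.5 326.5 119.5 124.5
[311.6 116.6] [351.2 125.4]
top 3 red 319.5 321.5 238.5 241.5
[283.9 237.9] [325.1 243. ]
{"travel": [[0.01, 0.32, -0.01], [0.01, 0.32, -0.01], [0.0, 0.32, -0.01], [0.01, 0.32, 0.0], [0.01, 0.32, -0.01], [0.01, 0.32, -0.01], [0.01, 0.32, -0.01], [0.0, 0.32, 0.0]], "rotation": [[-0.01, 0.0, 0.0], [0.0, 0.0, 0.0], [-0.01, 0.0, -0.01], [0.0, 0.0, 0.0], [-0.01, 0.01, 0.0], [0.0, 0.0, 0.0], [-0.01, 0.0, 0.0], [0.0, 0.0, -0.01]]}
max 0.32 rotmag 0.08485281374238571 mm 16.01561737804697 end [0.5769 0.0638 0.2898]
```

View pics/c7.png

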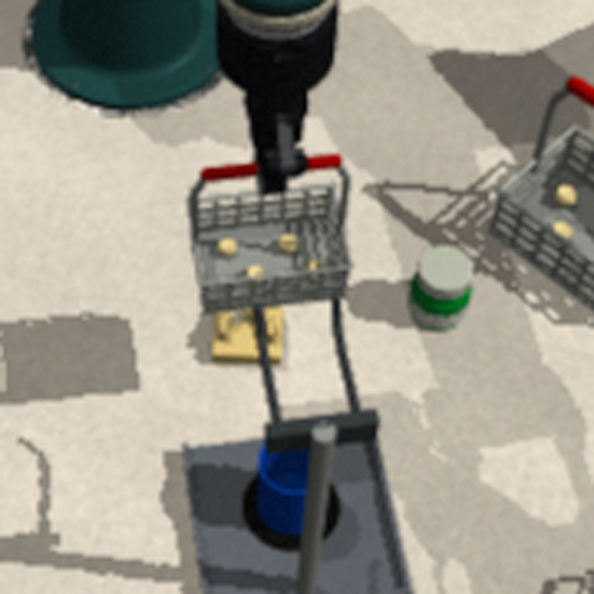

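The basket hangs level from the gripper, bar from (202,173) to (341,160), in front of the prongs. The beaker stands on the disc at (288,490). Advancing over the hook.

Call:
apply_moves(
  fingers=[0,0,0,0,0,0,0,0,0,0],
  travel=[
    [0.02,0.2,-0.04],
    [0.01,0.32,-0.04],
    [0,0.32,-0.01],
    [0.01,0.32,0],
    [0.01,0.32,0],
    [0,0.32,0],
    [0.01,0.32,0],
    [0,0.3,0],
    [0,0.14,0],
    [0,0,0],
  ],
  rotation=[
    [-0.01,0,0],
    [0,0,0],
    [-0.01,0,-0.01],
    [0,0,0],
    [-0.01,0.01,0],
    [0,0,0],
    [-0.01,0,0],
    [0,0,-0.01],
    [0,0,0],
    [0,0,0],
  ],
)

```text
time: 16.75
tool_pos: [0.5785, 0.0648, 0.2923]
tcp_rot: [2.241, 2.201, 0.0]
wrist_force: [0.7, 0.9, -2.3]
width: 0.095
grip_force: 49.0
```

```bash
python3 hang.py; python3 - <<'E'
from k2 import *
for i in range(3):
    snap('scene');s=read_state();print(s['tool_pos'],fk(s['q'],KK)[0].round(4))
c=snap('scene');print(proj(c,np.array([[.606,.0368,.259],[.606,.0908,.259]])))
E
```

```text
[ 6.900e-02  5.600e-02  1.731e+00 -1.000e-03  1.354e+00  8.700e-02] [0.57850456 0.06478433 0.29232981] [2.24065573e+00 2.20074513e+00 4.30385216e-04] 0.09501128536457956 [ 0.73024861  0.94691111 -2.27393808]
scene 66 red 319.5 338.5 163.5 169.5
[322.2 160.6] [364.8 170.4]
top 25 red 313.5 320.5 181.5 185.5
[282.3 180.9] [322.8 185.4]
[0.57717339 0.06450228 0.2926578 ] [0.5774 0.0646 0.2927]
[0.57708619 0.06443998 0.29277584] [0.5773 0.0645 0.2928]
[0.5771144  0.06437844 0.29291147] [0.5773 0.0645 0.2929]
[[332.5134954  190.46472506]
 [356.04991546 187.0584267 ]]
```

Call:
apply_moves(
  fingers=[0,0,0,0,0,0,0],
  travel=[
    [0,0,0.2],
    [0,0,0.2],
    [0,0,0.2],
    [0,0,0.15],
    [0,0,0.05],
    [0,0,0],
    [0,0,0],
  ],
  rotation=[
    [0,0,0],
    [0,0,0],
    [0,0,0],
    [0,0,0],
    [0,0,0],
    [0,0,0],
    [0,0,0],
  ],
)

```text
time: 17.75
tool_pos: [0.578, 0.0644, 0.253]
tcp_rot: [2.241, 2.2, 0.002]
wrist_force: [-1.1, 0.0, -1.5]
width: 0.092
grip_force: 49.0
```

Call:
apply_moves(
  fingers=[0,0,0,0],
  travel=[
    [0,0,0.04],
    [0,0,0.02],
    [0,0,0],
    [0,0,0],
  ],
  rotation=[
    [0,0,0],
    [0,0,0],
    [0,0,0],
    [0,0,0],
  ],
)

```text
time: 18.15
tool_pos: [0.5777, 0.0643, 0.2499]
tcp_rot: [2.241, 2.2, 0.001]
wrist_force: [0.3, 0.2, -2.3]
width: 0.097
grip_force: 49.0
```

Call:
apply_moves(
  fingers=[0,0,0,0],
  travel=[
    [0,0,0.03],
    [0,0,0],
    [0,0,0],
    [0,0,0],
  ],
  rotation=[
    [0,0,0],
    [0,0,0],
    [0,0,0],
    [0,0,0],
  ],
)

```text
time: 18.55
tool_pos: [0.5777, 0.0643, 0.2482]
tcp_rot: [2.241, 2.2, 0.001]
wrist_force: [0.0, -0.2, -1.6]
width: 0.096
grip_force: 49.0
```

Call:
apply_moves(
  fingers=[0,0,0,0],
  travel=[
    [0,0,0.03],
    [0,0,0],
    [0,0,0],
    [0,0,0],
  ],
  rotation=[
    [0,0,0],
    [0,0,0],
    [0,0,0],
    [0,0,0],
  ],
)

```text
time: 18.95
tool_pos: [0.5779, 0.0643, 0.2478]
tcp_rot: [2.24, 2.199, 0.002]
wrist_force: [-2.8, -0.7, 4.5]
width: 0.097
grip_force: 49.7
```

Call:
apply_moves(
  fingers=[0.12,0.16,0.2,0.25,0.35,0.4,0.4,0.4,0.4],
  travel=[
    [0,0,0],
    [0,0,0],
    [0,0,0],
    [0,0,0],
    [0,0,0],
    [0,0,0],
    [0,0,0],
    [0,0,0],
    [0,0,0],
  ],
  rotation=[
    [0,0,0],
    [0,0,0],
    [0,0,0],
    [0,0,0],
    [0,0,0],
    [0,0,0],
    [0,0,0],
    [0,0,0],
    [0,0,0],
  ],
)

```text
time: 19.85
tool_pos: [0.5778, 0.0643, 0.2468]
tcp_rot: [2.241, 2.2, 0.001]
wrist_force: [-0.5, 0.2, 0.5]
width: 0.401
grip_force: 0.0
```

```bash
python3 hang.py; python3 b.py|grep mask
```

```text
[ 6.800e-02  7.700e-02  1.792e+00 -1.000e-03  1.271e+00  8.700e-02] [0.5777503  0.06430488 0.2467962 ] [2.24096779e+00 2.19980827e+00 1.20776430e-03] 0.40087639765326094 [-0.53737678  0.17791401  0.48341135]
scene 69 red 319.5 338.5 173.5 179.5
[322.  171.6] [362.7 181. ]
top 18 red 314.5 321.5 185.5 188.5
[284.6 184.9] [323.1 189.2]
scene 235 mask 327 343 215 232
top 13 mask 307 313 209 211
```

Forces have dropped to zero, so the basket hangs free. I'll lift straight up and check.

Call:
apply_moves(
  fingers=[0.4,0.4,0.4,0.4,0.4,0.4,0.4,0.4,0.4],
  travel=[
    [0,0,-0.1],
    [0,0,-0.2],
    [0,0,-0.3],
    [0,0,-0.4],
    [0,0,-0.5],
    [0,0,-0.6],
    [0,-0.5,-0.5],
    [0,-0.8,-0.2],
    [0,-0.8,0],
  ],
  rotation=[
    [0,0,0],
    [0,0,0],
    [0,0,0],
    [0,0,0],
    [0,0,0],
    [0,0,0],
    [0,0,0],
    [0,0,0],
    [0,0,0],
  ],
)

```text
time: 20.95
tool_pos: [0.4728, 0.0664, 0.3909]
tcp_rot: [2.239, 2.197, 0.009]
wrist_force: [0.1, -0.8, 0.8]
width: 0.402
grip_force: 0.0
```

Call:
apply_moves(
  fingers=[0.4,0.4,0.4,0.4,0.4,0.4,0.4,0.4],
  travel=[
    [0.8,0,0],
    [0.8,0,0],
    [0.8,0,0],
    [0.8,0,0],
    [0.8,0,0],
    [0.8,0,0],
    [0,0,0],
    [0,0,0],
  ],
  rotation=[
    [0,0,0],
    [0,0,0],
    [0,0,0],
    [0,0,0],
    [0,0,0],
    [0,0,0],
    [0,0,0],
    [0,0,0],
  ],
)

```text
time: 21.75
tool_pos: [0.4769, 0.3069, 0.3876]
tcp_rot: [2.238, 2.202, 0.002]
wrist_force: [0.2, -0.2, 0.2]
width: 0.402
grip_force: 0.0
```

```bash
python3 - <<'E'
from h import *
np.set_printoptions(precision=4,suppress=True)
print(read_state()['tool_pos'])
C={n:snap(n) for n in('scene','top')}
D={n:mask(C[n],'red',b) for n,b in dict(scene=(305,160,75,35),top=(270,170,70,35)).items()}
for n in C:
    h=proj(C[n],bar(np.array([.577,.064,.2685]),-.021,.046,.005));y,x=np.nonzero(D[n]);print(n,len(x),h.min(0).round(1),h.max(0).round(1),x.min()-.5,y.min()-.5,x.max()+.5,y.max()+.5)
def g(p):
    o=[]
    for n in C:
        a,b=hullmom(C[n],bar(p[:3],p[3],.046,.005)),maskmom(D[n]);o+=list(a[0]-b[0])+[10*(a[1][1]/a[1][0]-b[1][1]/b[1][0])]
    return o
s=least_squares(g,[.577,.064,.265,-.02]);print(s.x,s.fun)
for n in C:
    for t in('basket','basket_grip','beaker','model','jar','bottle'): print(n,t,[(np.round(x['location'],1).tolist(),round(x['p'],2)) for x in tip_of(n,t)[:4]])
    print(proj(C[n],np.array([[.577,.064,.1485],[.577,.064,.2685],[.577,.064,.0135]])))
m=mask(C['scene'],'blue',(310,185,50,60));y,x=np.nonzero(m);print(x.min(),x.max(),y.min(),y.max())
E
```

```text
[0.4769 0.3069 0.3876]
scene 170 [321.8 171.1] [362.6 180.4] 319.5 171.5 363.5 179.5
top 161 [284.6 185. ] [323.2 189.5] 282.5 184.5 324.5 188.5
[ 0.5766  0.0644  0.267  -0.06  ] [0.6247 0.5523 0.3263 0.5758 0.9889 0.4132]
scene basket [([443.7, 263.1], 0.93), ([338.8, 200.3], 0.83), ([428.2, 144.6], 0.71)]
scene basket_grip [([456.3, 248.3], 0.87), ([441.1, 108.5], 0.64), ([339.4, 176.4], 0.56), ([324.9, 168.8], 0.27)]
scene beaker [([340.5, 222.8], 0.57)]
scene model [([324.5, 175.3], 0.68)]
scene jar [([383.0, 162.9], 0.75), ([342.4, 174.5], 0.73)]
scene bottle [([216.5, 190.5], 0.86)]
[[340.123  200.8545]
 [342.1605 175.7295]
 [338.277  223.6115]]
top basket [([306.8, 196.4], 0.96), ([198.7, 277.8], 0.89), ([225.9, 152.7], 0.84)]
top basket_grip [([179.8, 282.2], 0.9), ([301.9, 187.0], 0.8), ([215.9, 142.9], 0.63)]
top beaker [([307.7, 201.9], 0.45)]
top model [([314.6, 260.5], 0.67)]
top jar [([250.5, 261.0], 0.73)]
top bottle [([418.6, 259.5], 0.62)]
[[306.3342 195.1324]
 [304.011  187.2583]
 [308.3754 202.0485]]
328 343 215 232
```

```bash
python3 -c "
from workcell import *
print(finish_job())"
```

```text
the job is handed in; nothing more can be done
None
```

The job is handed in: the blue beaker stands upright on the dark disc, centred under the hook to within my 1–2 mm measurement error, and the middle-sized basket hangs level over both prongs. The last camera check shows the bottle, jar and model where they were; the run took about 22 s.

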